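# Clear the marker's loading deck by type, then hold the spring carriage out at the red mark

## Robot

A 6-joint arm with a two-finger parallel gripper is mounted at the origin on the work surface. World frame = base frame: x ahead of the robot, y to its left, z up, the work surface at z = 0. Lengths are in mm, angles in rad, forces in N, time in s.
With the tool pointing down it reaches from about 375 to 925 mm from the base axis. Payload 5.7 kg.
Tool frame: the origin (TCP) lies at the very end of the fingers, on their centre line; the grasp point (between the pads) lies 19 mm behind it (manip.hold_point_z is the distance from the TCP to the grasp point, in mm); z points along the fingers, y is the line along which they close (so a half turn about z gives the same grasp; the last joint's range is limited). The gripper opens to 85 mm and grips with 20 to 120 N. Pads are 22 mm wide; open, the fingers measure 114 mm over their backs; the gripper's body (76 mm by 85 mm) begins 54 mm behind the grasp point. The pads swing forward as they close: fully open they stand 13 mm farther back than shut.
Start: joints at [-1.454, 0.359, 1.51, -0, 1.272, -0.115], TCP at [137.825, -583.924, 231.267] pointing down, gripper open.
Joint ranges: [-2.97, 2.97], [-1.01, 2.36], [0.21, 2.38], [-0.96, 4.11], [0.2, 2.71], [-2.98, 2.98]. Speed limits (rad/s): [2.39, 2.39, 3.14, 3.14, 3.14, 3.14].

## Interface

Orientations are given as a 3x3 rotation matrix whose columns are the frame's x, y, z axes.
In Python, from station import manip, viewer, job, readout gives the robot as it stands (manip), with the cameras (viewer), the job (job) and the readings (readout).
- The arm moves only by the tool drive_effector, called as name([rows], argument=value, ...), one row to a line, values as JSON. Schema: {"type":"object","properties":{"deltas":{"type":"array","items":{"type":"array","items":{"type":"array","items":{"type":"number"},"minItems":4,"maxItems":4},"minItems":1,"maxItems":8},"minItems":1,"maxItems":1},"finger_gap":{"type":"number"},"force":{"type":"number"},"only":{"type":"string"},"quiet":{"type":"boolean"},"lines":{"type":"string"}},"required":["deltas"],"additionalProperties":false}. deltas is a list that holds a single list of rows (three levels of brackets), with 1 to 8 rows, each of 4 numbers: dx, dy, dz in mm, then a turn about the tool's z in rad; each row shifts and turns the commanded pose from where the row before left it, along the tool's axes as they then stand; what a row does not reach is not made up. A row lasts 1/12 s, in which the tool goes at most 41.7 mm and 0.125 rad, less where a joint would pass 70% of its speed; a pose out of reach is approached as far as the arm can. finger_gap is the opening from 0.0 (shut) to 1.0 (fully open), set as the call begins (left out keeps the last). The fingers move at their own pace and stop on an object; force is the grip in N (left out, the last holds). Time passes only in rows, so rows that do not move let the fingers close. The tool returns the time, the measured TCP pose, the force, the opening and the grip force at its end. only (a regular expression) keeps the lines of the reply that match it, lines (a string "A,B") keeps lines A to B, and quiet returns only ok. Input that does not fit is refused with a message, and nothing moves.
- readout.sense(): the state, without advancing time (a new reading comes with each control period).
- viewer.camera(name): name is "scene" or "top" or "wrist"; returns the picture (420x560x3 uint8, red, green, blue); there is no depth.
- viewer.camera_info(name): a dict with "fx", "fy", "cx", "cy" (pixels), "world_from_camera" (4x4, takes a point from camera to world coordinates). Camera axes: x right, y up, looking along -z (the intrinsics and any distortion apply to the point x, -y, -z); pixel columns grow to the right and rows downward; lengths in mm; the calibration is good to about 2 mm. A picture is of the moment at which its call begins: read the wrist's pose just before it. camera_info takes no time and is no camera call; for the wrist camera it gives the pose at the moment of the call.
- job.sign_off(): hands the job in; it is judged then, once.
The state is a dict: "t": time; "joint_positions": joint angles; "qvel": joint speeds; "effort": joint torques, N m; "position": TCP position; "ee_rot": TCP orientation; "wrist_force": force on the tool from outside, world axes, zero at the start; "moment": the same for the moment, N m; "width": opening from 0.0 (shut) to 1.0 (fully open); "finger_force": force on a finger pad.
Only numpy, scipy, OpenCV 4.12 (cv2) and the standard library are available. Lean on these libraries where they do the work, as an engineer would, in place of code of your own. Each camera call takes 0.05 s, during which the arm holds its last target. There are 200 camera calls.

## Task

Clear the loading deck in front of the laser marker's carriage: first put the two steel collars in the round blue bowl and the brass plug in the square grey tray. Then pull the spring-return carriage out by its black handle until its pointer stands over the red mark on the side rail, and finish while still holding it steady there, ready for the next part. Leave the other things on the bench as they are.

Things in the scene. Friction and masses are not known exactly. Their poses are not given: they have to be found in the camera images.
- station: fixed loading station of a laser marker: aluminium deck plate 380 (its x) x 300 (its y) x 20 mm, origin under its centre; its +x points away from the robot, into a low white hood (x +100 to +190 mm, whole width, top 100 mm above the table). Grey side rails, top 36 mm above the table, cover |y| 122 to 150 mm. Deck top 20 mm above the table; the deck is open from x -190 mm to the carriage
- carriage: spring-return carriage: aluminium plate 150 x 200 mm, top 40 mm above the table, front edge at the station's x = 0 when home. Slides out along the station's -x, 140 mm at most; a spring pulls it back (2.4 N at home plus 0.8 N per 10 mm, 7 to 11 N at the mark), so let go, it runs home. Origin on its front edge at table height, axes as the station's
- handle (a point): centre of the carriage's black round pull bar: 12 mm thick, 116 mm long along the station's y, axis 30 mm above the carriage plate (70 mm above the table), on two steel posts 10 mm thick 50 mm either side of this point; the space between the posts is free below the bar. Pinch it from above or hook a finger behind it
- pointer (a point): the tip end of the carriage's thin black pointer (3 mm wide in station x), which reaches from a small white block over the side rail at the station's -y side; this point is on its middle line, 41.5 mm above the table, and moves with the carriage (16 mm farther along station +x than the handle bar)
- mark: red mark clipped on the side rail at the station's -y side: band 16 mm wide along the station's x, 30 mm long along y, 3 mm thick; fixed; origin at the middle of its underside, 36 mm above the table; axes as the station's. The carriage must be pulled out 60 to 105 mm for the pointer to stand over it
- collar_a: steel collar (ring) 36 mm outside, 20 mm bore, 24 mm high, about 110 g, lying flat on the deck; origin at the centre of its underside, z up
- collar_b: second steel collar, same as collar_a
- plug: brass plug standing on its flange on the deck: flange 36 mm across, 8 mm high, above it a round stem 24 mm across, total height 34 mm, about 150 g; origin at the centre of its underside, z up
- bowl: round blue plastic bowl on the table, fixed: outside radius 62 mm at the foot, 85 mm at the rim, 62 mm high, wall 4 mm; two sample collars 20 mm high stand in its +x half (at x 36, y 0 and x 24, y 38 mm); origin at the centre of its underside
- bowl_in (a point): centre of the bowl's inner floor, 5 mm above the table
- tray: square grey open tray on the table, fixed: 150 x 150 mm outside, 50 mm high, wall 4 mm; two brass sample plugs stand in it at its x +48, y -40 and +40 mm; origin at the centre of its underside
- tray_in (a point): centre of the tray's inner floor, 5 mm above the table
- pen: bystander: white marker pen with a black cap, 130 mm long, 12 mm thick, lying in front of the station; origin under its middle
- screwdriver: bystander: screwdriver with an orange handle, lying; origin under it
- mug: bystander: white mug, 76 mm across, 90 mm high; origin under its centre
- bottle: bystander: white bottle with a red cap, 60 mm across, 150 mm high; origin under its centre
- tape: bystander: yellow roll ring 96 mm across, 24 mm high; origin under its centre
- caliper: bystander: steel calliper 190 mm long, lying; origin under its middle

How it is judged (in metres and radians):
On the way, in this order (a step that is already met when the one before it is completed fails the run):
1. both collars lie in the blue bowl and the plug in the grey tray, let go (z of each of collar_a, collar_b in the frame of bowl below 0.058 m and horizontal distance between each of collar_a, collar_b and bowl_in below 0.075 m and z of plug in the frame of tray below 0.05 m and x of plug in the frame of tray between -0.074 and 0.074 m and y of plug in the frame of tray between -0.074 and 0.074 m and contact force between the fingers and collar_a below 0.2 N and linear speed of each of collar_a, collar_b, plug below 0.03 m/s and contact force between the fingers and collar_b below 0.2 N and contact force between the fingers and plug below 0.2 N), for 0.2 s.
2. the carriage is held by the fingers with its pointer over the red mark (x of pointer in the frame of mark between -0.008 and 0.008 m and linear speed of carriage below 0.01 m/s and contact force between the fingers and carriage above 3 N), for 0.3 s.
At the end, for the whole second after the job is handed in: Both collars in the blue bowl and the plug in the grey tray, below the rims, at rest and let go; the carriage still, its pointer within 8 mm of the middle of the red mark (over the 16 mm band), the fingers bearing on the carriage or its handle with more than 3 N (all of step 1 and all of step 2); the arm keeps its last pose, push and grip.
It fails at once if the carriage is pulled out more than 25 mm while a part is not yet in its bin (x of pointer in the frame of station below 0.005 m and not (z of each of collar_a, collar_b in the frame of bowl below 0.058 m and horizontal distance between each of collar_a, collar_b and bowl_in below 0.075 m and z of plug in the frame of tray below 0.05 m and x of plug in the frame of tray between -0.074 and 0.074 m and y of plug in the frame of tray between -0.074 and 0.074 m)).
It fails at once if a bystander is moved more than 30 mm (distance of any of pen, screwdriver, mug, bottle, tape, caliper from where it was at the start of the episode above 0.03 m).
It also fails if it takes over 72 s, if anything falls off the work surface, if the arm or the gripper's body presses on something with over 40 N, if the wrist force passes 120 N, or if a joint passes its speed limit or range.

## Working session

There is one attempt and no reset: what is moved stays moved. The work goes in short steps, Python scripts to look and compute and a tool call to move; the robot and the scene stay as the last step left them, time stands still between calls to the robot, and variables do not carry over. Pictures are saved under pics/ and viewed, at most 10 in all, crops included, and the job is handed in when it is done.

```bash
mkdir -p pics; ls; cat > h.py <<'E'
import numpy as np, cv2
from station import manip, viewer, job, readout
def snap(n,f):
    im=viewer.camera(n); cv2.imwrite('pics/'+f,im[:,:,::-1]); return im
def px2w(n,u,v,z,info=None):
    i=info or viewer.camera_info(n); T=np.array(i["world_from_camera"])
    d=T[:3,:3]@np.array([(u-i["cx"])/i["fx"],-(v-i["cy"])/i["fy"],-1]); o=T[:3,3]
    return o+d*(z-o[2])/d[2]
def w2px(n,p):
    i=viewer.camera_info(n); T=np.linalg.inv(np.array(i["world_from_camera"]))
    c=T[:3,:3]@np.array(p)+T[:3,3]; return i["cx"]+i["fx"]*c[0]/-c[2], i["cy"]-i["fy"]*c[1]/-c[2]
E
python3 - <<'E'
from h import *
for n in("top","scene"):
    snap(n,n+"0.png"); print({k:(np.round(v,2).tolist()) if not isinstance(v,str) else v for k,v in viewer.camera_info(n).items()})
s=readout.sense(); print(s)
E
```

```text
pics
station.py
{'fx': 513.69, 'fy': 513.69, 'cx': 280.29, 'cy': 204.7, 'world_from_camera': [[0.01, 1.0, -0.07, 447.14], [-1.0, 0.01, 0.01, -3.96], [0.01, 0.07, 1.0, 1535.43], [0.0, 0.0, 0.0, 1.0]]}
{'fx': 462.01, 'fy': 462.01, 'cx': 273.62, 'cy': 204.29, 'world_from_camera': [[-0.49, -0.63, 0.6, 1369.41], [0.87, -0.35, 0.34, 473.25], [-0.01, 0.69, 0.72, 1049.23], [0.0, 0.0, 0.0, 1.0]]}
{'t': 0.1, 'joint_positions': array([-1.45412013e+00,  3.59427261e-01,  1.51127519e+00,  8.78796514e-06,
        1.27251440e+00, -1.15085234e-01]), 'qvel': array([-0.00035125, -0.00046725, -0.00328447, -0.0006163 ,  0.00174057,
        0.00064847]), 'effort': array([-1.64480967e-03, -5.28656566e+01, -2.79349959e+01, -3.27801472e-04,
        5.04858050e-03,  3.04530784e-05]), 'position': array([ 137.75087115, -583.37096983,  230.55970072]), 'ee_rot': array([[ 9.73263930e-01,  2.29689551e-01, -1.80733275e-04],
       [ 2.29689540e-01, -9.73262611e-01,  1.61413730e-03],
       [ 1.94849532e-04, -1.61249415e-03, -9.99998681e-01]]), 'wrist_force': array([0.54957317, 0.48436379, 0.21139873]), 'moment': array([-0.0342327 , -0.03413574, -0.01977059]), 'finger_force': 0.0, 'width': 0.9987200234546503}
```

View pics/top0.png

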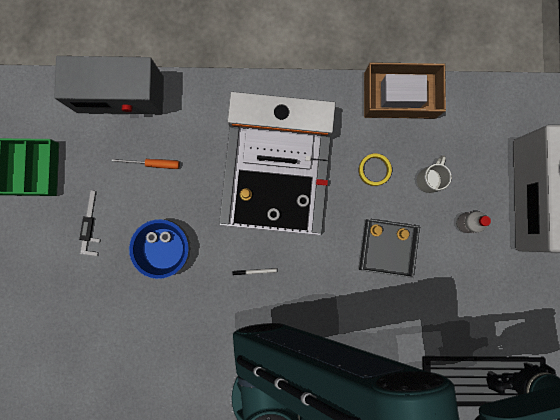

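View pics/scene0.png

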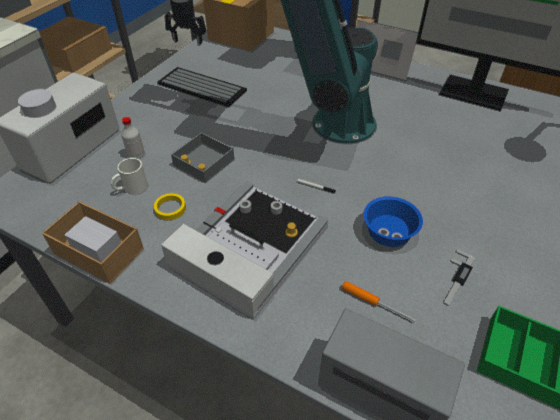

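The top view shows the plug at about (246,194), the collars at (303,200) and (273,214), the bar at about (278,159), the pointer at (319,160), the mark at (321,182), the bowl at (160,249) and the tray at (389,247). I'll zoom in to get finer positions.

```bash
python3 - <<'E'
import cv2
im=cv2.imread('pics/top0.png')[130:245,215:340]
cv2.imwrite('pics/crop.png',cv2.resize(im,None,fx=6,fy=5.2,interpolation=cv2.INTER_CUBIC)) if 0 else cv2.imwrite('pics/crop.png',cv2.resize(im,None,fx=5,fy=5,interpolation=cv2.INTER_CUBIC))
E
```

```text
(no output)
```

View pics/crop.png

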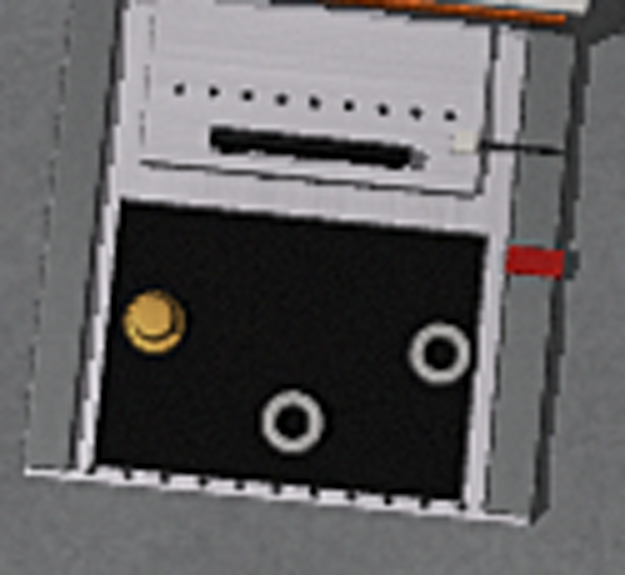

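Crop: plug stem top (153,315), collars (440,353) and (293,421), bar ends (211,138) and (411,158), pointer tip (560,152), mark centre (535,262).

```bash
python3 - <<'E'
from h import *
f=lambda u,v:(215+(u+.5)/5-.5,130+(v+.5)/5-.5)
P={}
for k,(u,v,z) in dict(plugtop=(153,315,54),plugfl=(154,322,28),colR=(440,353,44),colL=(293,421,44),hl=(211,138,74),hr=(411,158,74),ptr=(560,152,41.5),mark=(535,262,39),fl=(27,471,20),fr=(530,521,20)).items():
    P[k]=px2w("top",*f(u,v),z); print(k,P[k].round(1))
for k,(u,v,z) in dict(bowl=(160,248.5,62),tray=(389,247,50),pen=(254,271,6)).items(): print(k,px2w("top",u,v,z).round(1))
x=P['fl']-P['fr'];print('yaw of station y from frame',np.arctan2(-x[0],x[1]),np.linalg.norm(x))
y=P['hl']-P['hr'];print(np.arctan2(-y[0],y[1]),np.linalg.norm(y))
a=np.arctan2(-x[0],x[1]);d=P['ptr']-P['mark'];print('pull',d[0]*np.cos(a)+d[1]*np.sin(a))
s=readout.sense();print('toolyaw',np.arctan2(s['ee_rot'][1,0],s['ee_rot'][0,0]))
E
```

```bash
cat >> h.py <<'E'
def go(*targets):
    s=readout.sense(); R=s['ee_rot']; p=s['position']
    yaw=np.arctan2(R[1,0],R[0,0]); print('yaw',round(yaw,4),'turn to 1.483:',round(yaw-1.483,4),'p',p.round(1))
    for t in targets:
        print('->',t,'tool delta',(R.T@(np.array(t)-p)).round(1)); p=np.array(t)
E
```

drive_effector([
  [[0,0,0,-0.125],[0,0,0,-0.125],[0,0,0,-0.125],[0,0,0,-0.125],[0,0,0,-0.125],[0,0,0,-0.125],[0,0,0,-0.125],[0,0,0,-0.125]],
], finger_gap=0.8)

```text
t: 0.77
position: [137.8, -583.5, 230.7]
ee_rot: [[0.327, 0.945, -0.0], [0.945, -0.327, 0.001], [0.001, -0.0, -1.0]]
wrist_force: [-0.2, -0.4, -0.2]
width: 0.802
finger_force: 0.0
```

drive_effector([
  [[0,0,0,-0.125],[0,0,0,-0.125],[0,0,0,0],[0,0,0,0]],
])

```text
t: 1.1
position: [137.8, -583.7, 230.9]
ee_rot: [[0.093, 0.996, -0.0], [0.996, -0.093, 0.001], [0.001, -0.0, -1.0]]
wrist_force: [-0.8, -0.4, 0.7]
width: 0.801
finger_force: 0.0
```

```bash
python3 -c "
from h import *
go([572.9,-81.8,130],[572.9,-81.8,21])"
```

```text
yaw 1.478 turn to 1.483: -0.005 p [ 137.8 -583.7  230.9]
-> [572.9, -81.8, 130] tool delta [539.9 386.8 101.3]
-> [572.9, -81.8, 21] tool delta [-1.00e-01  0.00e+00  1.09e+02]
```

drive_effector([
  [[30,21.5,0,0],[30,21.5,0,0],[30,21.5,0,0],[30,21.5,0,0],[30,21.5,0,0],[30,21.5,0,0],[30,21.5,0,0],[30,21.5,0,0]],
], quiet=true)

```text
ok
```

drive_effector([
  [[30,21.5,8,0],[30,21.5,8,0],[30,21.5,8,0],[30,21.5,8,0],[30,21.5,8,0],[30,21.5,8,0],[30,21.5,8,0],[30,21.5,8,0]],
])

```text
t: 2.43
position: [524.1, -134.7, 166.9]
ee_rot: [[0.093, 0.996, 0.0], [0.996, -0.093, -0.0], [-0.0, 0.0, -1.0]]
wrist_force: [0.9, -0.6, 0.1]
width: 0.802
finger_force: 0.0
```

drive_effector([
  [[30,21.5,20,0],[15,10,10,0],[0,0,0,0],[0,0,0,0]],
])

```text
t: 2.77
position: [558.0, -93.7, 136.6]
ee_rot: [[0.089, 0.996, -0.002], [0.996, -0.089, 0.0], [0.0, -0.002, -1.0]]
wrist_force: [-0.5, 0.2, 0.9]
width: 0.798
finger_force: 0.0
```

```bash
python3 - <<'E'
from h import *
i=viewer.camera_info("wrist"); print(np.round(i["world_from_camera"],2).tolist(),i['fx'])
snap("wrist","w1.png")
go([572.9,-81.8,130],[572.9,-81.8,21])
E
```

```text
[[1.0, 0.09, 0.03, 564.05], [-0.09, 0.95, 0.31, -14.98], [-0.0, -0.31, 0.95, 279.76], [0.0, 0.0, 0.0, 1.0]] 334.36807593837307
yaw 1.4807 turn to 1.483: -0.0023 p [557.9 -94.6 137.3]
-> [572.9, -81.8, 130] tool delta [14.1 13.8  7.3]
-> [572.9, -81.8, 21] tool delta [0.00e+00 1.00e-01 1.09e+02]
```

View pics/w1.png

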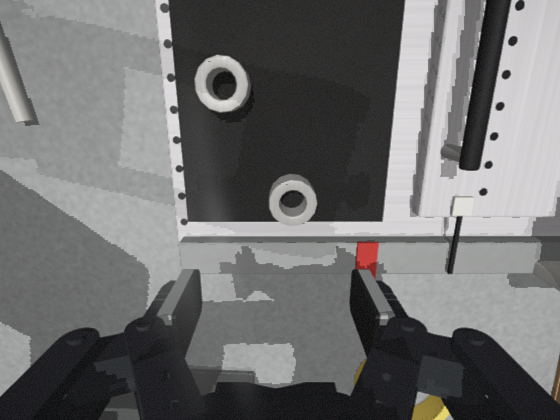

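Wrist view: the collar tops are at (292,190) and (221,80), the bar end at (470,165), the pointer tip at (451,271) and the mark at (368,256). I'll cross-check these against the top-view positions.

```bash
python3 - <<'E'
from h import *
for k,u,v,z in[('colR',292,190,44),('colL',221,80,44),('ptr',451.5,271,41.5),('mark',368,256,39),('barend',469,168,70)]: print(k,px2w("wrist",u,v,z).round(1))
E
```

```text
colR [570.4 -75.6  44. ]
colL [529.5   2.9  44. ]
ptr [ 691.8 -153.8   41.5]
mark [ 626.4 -135.9   39. ]
barend [682.4 -64.9  70. ]
```

drive_effector([
  [[14,13,20,0],[0,0,30,0],[0,0,30,0],[0,0,20,0],[0,0,10,0],[0,0,0,0],[0,0,0,0],[0,0,0,0]],
])

```text
t: 3.48
position: [573.6, -82.7, 29.1]
ee_rot: [[0.09, 0.996, 0.003], [0.996, -0.09, -0.001], [-0.0, 0.003, -1.0]]
wrist_force: [0.0, 0.9, 0.4]
width: 0.799
finger_force: 0.0
```

```bash
python3 -c "
from h import *
go([572,-80.5,21.5])"
```

```text
yaw 1.4806 turn to 1.483: -0.0024 p [573.6 -82.7  29.1]
-> [572, -80.5, 21.5] tool delta [ 2.1 -1.8  7.6]
```

drive_effector([
  [[2,-1.5,7,0],[0,0,0,0],[0,0,0,0]],
])

```text
t: 3.73
position: [571.2, -79.5, 20.8]
ee_rot: [[0.089, 0.996, 0.0], [0.996, -0.089, 0.0], [0.0, 0.0, -1.0]]
wrist_force: [-0.2, 0.3, 1.0]
width: 0.801
finger_force: 0.0
```

drive_effector([
  [[0,0,0,0],[0,0,0,0],[0,0,0,0],[0,0,0,0],[0,0,0,0],[0,0,0,0]],
], finger_gap=0, force=40)

```text
t: 4.23
position: [571.5, -79.6, 20.8]
ee_rot: [[0.089, 0.996, 0.001], [0.996, -0.089, 0.0], [0.0, 0.001, -1.0]]
wrist_force: [-1.1, 1.0, 6.4]
width: 0.394
finger_force: 40.2
```

drive_effector([
  [[0,0,-25,0],[0,0,-40,0],[0,0,-40,0],[0,0,0,0]],
])

```text
t: 4.57
position: [576.0, -80.8, 132.3]
ee_rot: [[0.089, 0.996, 0.011], [0.996, -0.089, -0.003], [-0.002, 0.011, -1.0]]
wrist_force: [1.0, -0.4, -0.3]
width: 0.394
finger_force: 40.4
```

```bash
python3 -c "
from h import *
go([405,302,130],[405,302,40])"
```

```text
yaw 1.482 turn to 1.483: -0.001 p [576.  -80.8 132.3]
-> [405, 302, 130] tool delta [ 366.2 -204.3   -0.8]
-> [405, 302, 40] tool delta [ 0.2 -1.  90. ]
```

drive_effector([
  [[30.5,-17,0,0],[30.5,-17,0,0],[30.5,-17,0,0],[30.5,-17,0,0],[30.5,-17,0,0],[30.5,-17,0,0],[30.5,-17,0,0],[30.5,-17,0,0]],
], quiet=true)

```text
ok
```

drive_effector([
  [[30.5,-17,0,0],[30.5,-17,0,0],[30.5,-17,0,0],[30.5,-17,0,0],[0,0,30,0],[0,0,30,0],[0,0,15,0],[0,0,0,0]],
])

```text
t: 5.9
position: [397.7, 301.9, 47.3]
ee_rot: [[0.088, 0.996, -0.006], [0.996, -0.088, -0.003], [-0.004, -0.005, -1.0]]
wrist_force: [0.2, -0.1, -1.2]
width: 0.39
finger_force: 40.3
```

```bash
python3 -c "
from h import *
go([405,302,40])"
```

```text
yaw 1.4827 turn to 1.483: -0.0003 p [397.7 301.9  47.3]
-> [405, 302, 40] tool delta [0.8 7.3 7.2]
```

drive_effector([
  [[4,10,0,0],[0,0,8,0],[0,0,0,0],[0,0,0,0]],
])

```text
t: 6.23
position: [411.7, 306.2, 43.0]
ee_rot: [[0.09, 0.996, 0.001], [0.996, -0.09, 0.001], [0.001, 0.001, -1.0]]
wrist_force: [-0.4, 0.3, -1.5]
width: 0.398
finger_force: 40.3
```

drive_effector([
  [[0,0,0,0],[0,0,0,0],[0,0,0,0]],
], finger_gap=0.55)

```text
t: 6.48
position: [411.1, 306.2, 43.1]
ee_rot: [[0.089, 0.996, 0.001], [0.996, -0.089, 0.001], [0.001, 0.001, -1.0]]
wrist_force: [-0.0, 0.4, 0.1]
width: 0.548
finger_force: 0.0
```

drive_effector([
  [[0,0,-30,0],[0,0,-35,0],[0,0,-35,0],[0,0,0,0]],
])

```text
t: 6.82
position: [414.6, 308.3, 148.7]
ee_rot: [[0.089, 0.996, 0.01], [0.996, -0.089, 0.005], [0.006, 0.009, -1.0]]
wrist_force: [0.4, 1.5, -0.2]
width: 0.552
finger_force: 0.0
```

```bash
python3 - <<'E'
from h import *
snap("wrist","w2.png")
go([531,3.5,130],[531,3.5,21.5])
E
```

```text
yaw 1.482 turn to 1.483: -0.001 p [413.5 307.7 146.3]
-> [531, 3.5, 130] tool delta [-292.6  143.9   15.9]
-> [531, 3.5, 21.5] tool delta [ -0.5  -0.8 108.5]
```

View pics/w2.png

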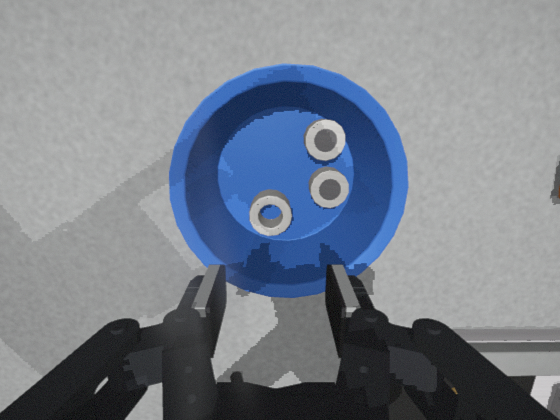

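The first collar lies flat in the bowl at (270,214), with free floor towards (250,150). On to collar L.

drive_effector([
  [[-29,14.4,1.5,0],[-29,14.4,1.5,0],[-29,14.4,1.5,0],[-29,14.4,1.5,0],[-29,14.4,1.5,0],[-29,14.4,1.5,0],[-29,14.4,1.5,0],[-29,14.4,1.5,0]],
], finger_gap=0.75, quiet=true)

```text
ok
```

drive_effector([
  [[-29,14.4,2,0],[-29,14,2,0],[0,0,30,0],[0,0,30,0],[0,0,20,0],[0,0,10,0],[0,0,0,0],[0,0,0,0]],
])

```text
t: 8.2
position: [527.5, 4.7, 36.0]
ee_rot: [[0.089, 0.996, -0.002], [0.996, -0.089, 0.0], [0.0, -0.002, -1.0]]
wrist_force: [-0.1, 0.2, 0.2]
width: 0.752
finger_force: 0.0
```

```bash
python3 -c "
from h import *
go([531,3.2,21])"
```

```text
yaw 1.482 turn to 1.483: -0.001 p [527.5   4.7  36. ]
-> [531, 3.2, 21] tool delta [-1.2  3.7 15. ]
```

drive_effector([
  [[-1,3,15,0],[0,0,0,0],[0,0,0,0]],
])

```text
t: 8.45
position: [531.4, 3.4, 22.3]
ee_rot: [[0.089, 0.996, 0.001], [0.996, -0.089, 0.0], [0.0, 0.001, -1.0]]
wrist_force: [0.5, -0.1, -0.2]
width: 0.747
finger_force: 0.0
```

drive_effector([
  [[0,0,0,0],[0,0,0,0],[0,0,0,0],[0,0,0,0],[0,0,0,0],[0,0,0,0]],
], finger_gap=0, force=40)

```text
t: 8.95
position: [531.5, 3.3, 22.6]
ee_rot: [[0.089, 0.996, 0.001], [0.996, -0.089, 0.0], [0.0, 0.001, -1.0]]
wrist_force: [-0.7, 0.8, 5.4]
width: 0.397
finger_force: 39.8
```

drive_effector([
  [[0,0,-25,0],[0,0,-40,0],[0,0,-40,0],[0,0,0,0]],
])

```text
t: 9.28
position: [535.9, 2.8, 133.7]
ee_rot: [[0.089, 0.996, 0.012], [0.996, -0.089, -0.001], [-0.0, 0.012, -1.0]]
wrist_force: [0.3, -0.0, -1.0]
width: 0.394
finger_force: 40.7
```

```bash
python3 -c "
from h import *
go([406,343,130],[406,343,40])"
```

```text
yaw 1.482 turn to 1.483: -0.001 p [535.9   2.8 133.7]
-> [406, 343, 130] tool delta [ 327.3 -159.6    1.6]
-> [406, 343, 40] tool delta [ 0.  -1.1 90. ]
```

drive_effector([
  [[30,-14,0,0],[30,-14,0,0],[30,-14,0,0],[30,-14,0,0],[30,-14,0,0],[30,-14,0,0],[30,-14,0,0],[30,-14,0,0]],
], quiet=true)

```text
ok
```

drive_effector([
  [[30,-14,0,0],[30,-14,0,0],[27,-14,0,0],[0,0,30,0],[0,0,30,0],[0,0,10,0],[0,0,0,0],[0,0,0,0]],
])

```text
t: 10.62
position: [406.4, 342.1, 56.4]
ee_rot: [[0.089, 0.996, -0.001], [0.996, -0.089, -0.001], [-0.001, -0.001, -1.0]]
wrist_force: [0.7, 0.6, -0.2]
width: 0.395
finger_force: 40.6
```

```bash
python3 -c "
from h import *
go([406,343,42])"
```

```text
yaw 1.4814 turn to 1.483: -0.0016 p [406.4 342.1  56.4]
-> [406, 343, 42] tool delta [ 0.8 -0.4 14.4]
```

drive_effector([
  [[0,0,13,0],[0,0,0,0],[0,0,0,0]],
])

```text
t: 10.87
position: [407.3, 342.6, 44.6]
ee_rot: [[0.09, 0.996, 0.001], [0.996, -0.09, 0.001], [0.001, 0.001, -1.0]]
wrist_force: [0.2, -1.2, -1.2]
width: 0.397
finger_force: 40.6
```

drive_effector([
  [[0,0,0,0],[0,0,0,0],[0,0,0,0]],
], finger_gap=0.55)

```text
t: 11.12
position: [407.4, 342.9, 44.5]
ee_rot: [[0.089, 0.996, 0.001], [0.996, -0.089, 0.001], [0.001, 0.001, -1.0]]
wrist_force: [-0.0, 0.2, -0.2]
width: 0.552
finger_force: 0.0
```

drive_effector([
  [[0,0,-30,0],[0,0,-35,0],[0,0,-35,0],[0,0,0,0]],
])

```text
t: 11.45
position: [410.5, 345.2, 150.1]
ee_rot: [[0.089, 0.996, 0.01], [0.996, -0.089, 0.006], [0.007, 0.009, -1.0]]
wrist_force: [0.8, 0.4, -0.2]
width: 0.552
finger_force: 0.0
```

```bash
python3 - <<'E'
from h import *
snap("wrist","w3.png")
go([591.4,85.6,130],[591.4,85.6,31])
E
```

```text
yaw 1.4818 turn to 1.483: -0.0012 p [409.5 344.5 147.6]
-> [591.4, 85.6, 130] tool delta [-241.8  204.1   17.7]
-> [591.4, 85.6, 31] tool delta [-0.5 -0.7 99. ]
```

View pics/w3.png

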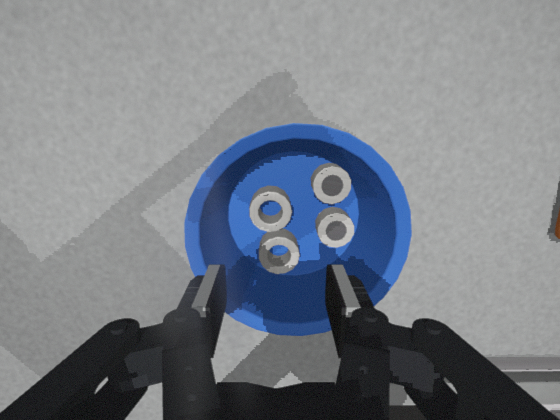

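Both collars are in the bowl, at (271,210) and (279,250). Now the plug.

drive_effector([
  [[-24,20.4,1.5,0],[-24,20.4,1.5,0],[-24,20.4,1.5,0],[-24,20.4,1.5,0],[-24,20.4,1.5,0],[-24,20.4,1.5,0],[-24,20.4,1.5,0],[-24,20.4,1.5,0]],
], finger_gap=0.75, quiet=true)

```text
ok
```

drive_effector([
  [[-24,20.4,2,0],[-24,20.4,2,0],[0,0,30,0],[0,0,30,0],[0,0,20,0],[0,0,5,0],[0,0,0,0],[0,0,0,0]],
])

```text
t: 12.83
position: [588.4, 85.6, 42.5]
ee_rot: [[0.089, 0.996, -0.001], [0.996, -0.089, 0.0], [0.0, -0.001, -1.0]]
wrist_force: [-0.0, 0.2, 0.3]
width: 0.749
finger_force: 0.0
```

```bash
python3 -c "
from h import *
go([591.4,85.6,30])"
```

```text
yaw 1.482 turn to 1.483: -0.001 p [588.4  85.6  42.5]
-> [591.4, 85.6, 30] tool delta [ 0.3  2.9 12.5]
```

drive_effector([
  [[0,2.5,11.5,0],[0,0,0,0],[0,0,0,0]],
])

```text
t: 13.08
position: [591.4, 85.4, 31.3]
ee_rot: [[0.089, 0.996, 0.001], [0.996, -0.089, 0.0], [0.0, 0.001, -1.0]]
wrist_force: [0.5, -0.6, -0.3]
width: 0.749
finger_force: 0.0
```

drive_effector([
  [[0,0,0,0],[0,0,0,0],[0,0,0,0],[0,0,0,0],[0,0,0,0],[0,0,0,0],[0,0,0,0]],
], finger_gap=0, force=40)

```text
t: 13.67
position: [591.0, 85.3, 31.6]
ee_rot: [[0.089, 0.996, 0.0], [0.996, -0.089, 0.0], [0.0, 0.0, -1.0]]
wrist_force: [-2.1, 0.9, 5.9]
width: 0.264
finger_force: 39.3
```

drive_effector([
  [[0,0,-25,0],[0,0,-40,0],[0,0,-40,0],[0,0,0,0]],
])

```text
t: 14.0
position: [596.2, 85.4, 143.4]
ee_rot: [[0.089, 0.996, 0.013], [0.996, -0.089, 0.0], [0.002, 0.012, -1.0]]
wrist_force: [1.9, 1.1, -1.7]
width: 0.263
finger_force: 39.9
```

```bash
python3 -c "
from h import *
go([418,-332,130],[418,-332,25])"
```

```text
yaw 1.482 turn to 1.483: -0.001 p [596.2  85.4 143.4]
-> [418, -332, 130] tool delta [-431.6 -140.6   10.9]
-> [418, -332, 25] tool delta [ -0.2  -1.3 105. ]
```

drive_effector([
  [[-31,-10,0,0],[-31,-10,0,0],[-31,-10,0,0],[-31,-10,0,0],[-31,-10,0,0],[-31,-10,0,0],[-31,-10,0,0]],
], quiet=true)

```text
ok
```

drive_effector([
  [[-31,-10,0,0],[-31,-10,0,0],[-31,-10,0,0],[-31,-10,0,0],[-31,-10,0,0],[-31,-10,0,0],[-28,-10,0,0],[0,0,30,0]],
], quiet=true)

```text
ok
```

drive_effector([
  [[0,0,30,0],[0,0,30,0],[0,0,0,0],[0,0,0,0]],
])

```text
t: 15.58
position: [412.0, -330.4, 44.7]
ee_rot: [[0.089, 0.996, -0.003], [0.996, -0.089, 0.003], [0.003, -0.003, -1.0]]
wrist_force: [1.4, 0.1, -1.5]
width: 0.264
finger_force: 39.9
```

```bash
python3 -c "
from h import *
go([420,-332,25])"
```

```text
yaw 1.4816 turn to 1.483: -0.0014 p [ 412.  -330.4   44.7]
-> [420, -332, 25] tool delta [-0.9  8.2 19.7]
```

drive_effector([
  [[0,5,12,0],[0,0,12,0],[0,0,0,0],[0,0,0,0]],
])

```text
t: 15.92
position: [419.0, -332.3, 22.6]
ee_rot: [[0.088, 0.996, 0.001], [0.996, -0.088, -0.001], [-0.001, 0.001, -1.0]]
wrist_force: [0.0, -0.8, -1.5]
width: 0.265
finger_force: 39.9
```

drive_effector([
  [[0,0,0,0],[0,0,0,0],[0,0,0,0]],
], finger_gap=0.5)

```text
t: 16.17
position: [418.9, -332.6, 22.9]
ee_rot: [[0.089, 0.996, 0.001], [0.996, -0.089, -0.001], [-0.001, 0.001, -1.0]]
wrist_force: [-0.2, -0.3, -0.0]
width: 0.495
finger_force: 0.0
```

drive_effector([
  [[0,0,-20,0],[0,0,-35,0],[0,0,-40,0],[0,0,-40,0],[0,0,0,0]],
])

```text
t: 16.58
position: [422.0, -335.8, 165.0]
ee_rot: [[0.089, 0.996, 0.01], [0.996, -0.089, -0.01], [-0.009, 0.01, -1.0]]
wrist_force: [1.0, -0.2, 0.2]
width: 0.501
finger_force: 0.0
```

```bash
python3 - <<'E'
from h import *
a=snap("wrist","w4.png"); b=snap("top","t2.png")
c=np.hstack([cv2.resize(b[130:290,100:430],(500,242)),cv2.resize(a,(300,225),interpolation=3)[:225] if 0 else np.vstack([cv2.resize(a,(300,225)),np.zeros((17,300,3),np.uint8)])])
cv2.imwrite('pics/c2.png',c[:,:,::-1])
E
```

```text
(no output)
```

View pics/c2.png

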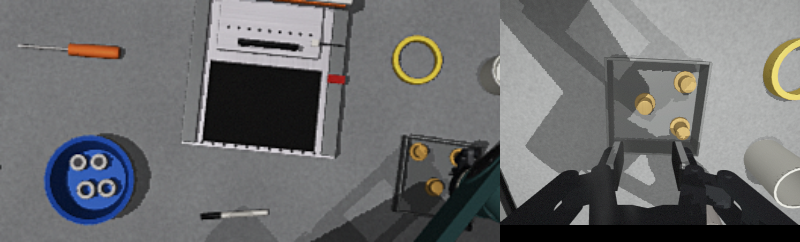

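Wrist crop (right): three plugs in the tray, the new one at (645,104). Top crop (left): four collars in the bowl, the deck is clear and the carriage is home. On to the handle.

```bash
python3 -c "
from h import *
go([687.6,-5,130],[687.6,-5,51])"
```

```text
yaw 1.4819 turn to 1.483: -0.0011 p [ 419.5 -333.3  159.6]
-> [687.6, -5, 130] tool delta [350.9 237.7  29.3]
-> [687.6, -5, 51] tool delta [ 0.3 -0.3 79. ]
```

drive_effector([
  [[29,19.8,0,0],[29,19.8,0,0],[29,19.8,0,0],[29,19.8,0,0],[29,19.8,0,0],[29,19.8,0,0],[29,19.8,0,0],[29,19.8,0,0]],
], quiet=true)

```text
ok
```

drive_effector([
  [[29,19.8,0,0],[29,19.8,0,0],[29,19.8,0,0],[29,19.8,10,0],[3,0,20,0],[0,0,10,0],[0,0,0,0],[0,0,0,0]],
])

```text
t: 18.02
position: [683.9, -4.2, 115.1]
ee_rot: [[0.089, 0.996, -0.005], [0.996, -0.089, 0.0], [-0.0, -0.005, -1.0]]
wrist_force: [0.2, 0.4, -0.2]
width: 0.497
finger_force: 0.0
```

```bash
python3 - <<'E'
from h import *
snap("wrist","w5.png")
go([687.6,-5,90],[687.6,-5,51])
E
```

```text
yaw 1.4807 turn to 1.483: -0.0023 p [684.9  -4.6 116.4]
-> [687.6, -5, 90] tool delta [-0.2  2.8 26.4]
-> [687.6, -5, 51] tool delta [ 0.   0.1 39. ]
```

View pics/w5.png

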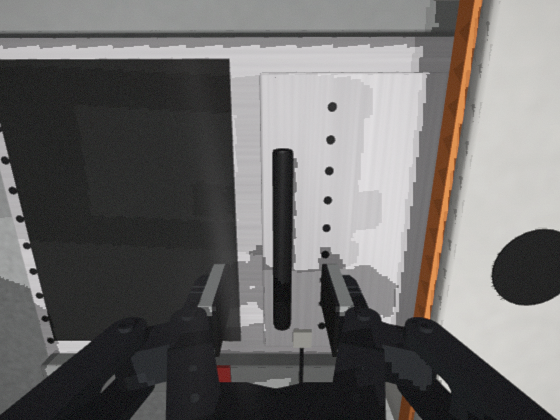

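The bar (column 283) stands between the fingers (columns 222 and 328).

drive_effector([
  [[0,2,25,0],[0,0,25,0],[0,0,14,0],[0,0,0,0],[0,0,0,0]],
])

```text
t: 18.48
position: [687.7, -4.8, 53.4]
ee_rot: [[0.09, 0.996, -0.001], [0.996, -0.09, 0.0], [0.0, -0.001, -1.0]]
wrist_force: [0.5, -0.1, 0.2]
width: 0.5
finger_force: 0.0
```

drive_effector([
  [[0,0,0,0],[0,0,0,0],[0,0,0,0],[0,0,0,0],[0,0,0,0],[0,0,0,0],[0,0,0,0],[0,0,0,0]],
], finger_gap=0, force=90)

```text
t: 19.15
position: [687.8, -4.1, 55.1]
ee_rot: [[0.089, 0.996, 0.0], [0.996, -0.089, -0.001], [-0.001, 0.0, -1.0]]
wrist_force: [-3.9, -0.8, 8.7]
width: 0.107
finger_force: 88.1
```

```bash
python3 -c "
from h import *
s=readout.sense();p=s['position'];d=66*np.array([np.cos(.0877),-np.sin(.0877),0]);go(p-d)"
```

```text
yaw 1.482 turn to 1.483: -0.001 p [687.8  -4.1  55.1]
-> [622.02912496   1.68319432  55.11876723] tool delta [ -0.1 -66.   -0. ]
```

drive_effector([
  [[0,-6,0,0],[0,-9,0,0],[0,-10,0,0],[0,-10,0,0],[0,-10,0,0],[0,-9,0,0],[0,-7,0,0],[0,-4.5,0,0]],
])

```text
t: 19.82
position: [626.0, 1.3, 55.1]
ee_rot: [[0.089, 0.996, 0.008], [0.996, -0.089, -0.001], [-0.001, 0.009, -1.0]]
wrist_force: [8.7, -3.5, 2.6]
width: 0.099
finger_force: 88.9
```

drive_effector([
  [[0,0,0,0],[0,0,0,0],[0,0,0,0],[0,0,0,0]],
])

```text
t: 20.15
position: [626.6, 1.3, 55.1]
ee_rot: [[0.089, 0.996, 0.009], [0.996, -0.089, -0.001], [-0.001, 0.009, -1.0]]
wrist_force: [6.4, -2.9, 2.9]
width: 0.101
finger_force: 89.1
```

```bash
python3 - <<'E'
from h import *
b=snap("top","t3.png"); a=viewer.camera("scene"); print(w2px("top",[627.5,-137,39]),w2px("scene",[627.5,-137,39]))
u,v=map(int,w2px("scene",[627.5,-137,39]))
c=np.hstack([cv2.resize(b[160:210,280:340],(480,400),interpolation=2),cv2.resize(a[v-25:v+25,u-20:u+20],(320,400),interpolation=2)])
cv2.imwrite('pics/c3.png',c[:,:,::-1]); s=readout.sense();print(s['position'])
E
```

```text
(np.float64(321.4688644434824), np.float64(182.01295681592228)) (np.float64(220.0358371131997), np.float64(210.07809516670704))
[626.69586736   1.30005236  55.1400646 ]
```

View pics/c3.png

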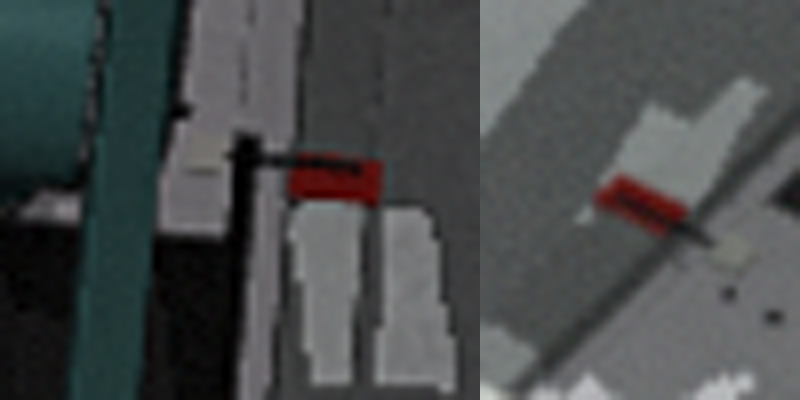

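The pointer (row 163 on the left crop) is over the mark but about 5 mm short of its middle (row 180). I'll pull slightly further.

drive_effector([
  [[0,-2,0,0],[0,-2,0,0],[0,0,0,0],[0,0,0,0],[0,0,0,0],[0,0,0,0]],
])

```text
t: 20.75
position: [622.9, 1.6, 55.2]
ee_rot: [[0.089, 0.996, 0.009], [0.996, -0.089, -0.001], [-0.001, 0.009, -1.0]]
wrist_force: [7.2, -2.8, 3.7]
width: 0.102
finger_force: 89.1
```

```bash
python3 - <<'E'
from h import *
b=viewer.camera("top"); a=viewer.camera("scene")
for n in (0,):
    for c in range(316,329): print(c,[(int(x[0]),int(x[1])) for x in b[174:190,c]])
u,v=220,210
c=np.hstack([cv2.resize(b[160:210,280:340],(480,400),interpolation=2),cv2.resize(a[v-25:v+25,u-20:u+20],(320,400),interpolation=2)])
cv2.imwrite('pics/c4.png',c[:,:,::-1])
E
```

```text
316 [(99, 97), (95, 91), (96, 94), (79, 79), (52, 55), (72, 45), (57, 23), (8, 10), (64, 16), (81, 14), (61, 30), (36, 37), (29, 29), (90, 92), (117, 118), (126, 128)]
317 [(40, 41), (35, 35), (36, 36), (40, 40), (50, 57), (85, 22), (77, 11), (14, 6), (79, 17), (89, 9), (74, 27), (60, 58), (55, 57), (116, 119), (121, 125), (117, 118)]
318 [(60, 61), (59, 61), (60, 61), (60, 63), (57, 66), (81, 26), (94, 13), (23, 12), (72, 14), (86, 12), (65, 7), (60, 59), (49, 52), (116, 118), (118, 118), (115, 118)]
319 [(60, 62), (60, 62), (61, 62), (57, 60), (55, 64), (67, 27), (90, 11), (25, 19), (50, 14), (85, 12), (75, 13), (58, 57), (52, 56), (116, 116), (123, 123), (119, 121)]
320 [(58, 59), (62, 63), (59, 61), (61, 60), (61, 70), (69, 25), (91, 12), (30, 12), (57, 15), (87, 15), (77, 12), (60, 59), (49, 55), (115, 117), (119, 119), (116, 117)]
321 [(58, 57), (60, 62), (58, 60), (58, 59), (59, 67), (72, 31), (93, 1
[... 568 characters left out ...]
, (109, 112), (113, 114), (112, 113)]
325 [(61, 62), (55, 55), (58, 59), (57, 57), (56, 60), (59, 52), (82, 21), (89, 14), (86, 13), (86, 13), (88, 9), (70, 43), (56, 54), (81, 84), (66, 66), (53, 51)]
326 [(66, 67), (57, 55), (53, 55), (50, 51), (51, 54), (45, 55), (80, 19), (93, 15), (85, 14), (92, 16), (92, 16), (56, 10), (57, 57), (59, 61), (54, 56), (56, 57)]
327 [(61, 62), (61, 61), (60, 59), (58, 58), (61, 61), (61, 67), (76, 33), (78, 33), (75, 35), (75, 32), (71, 41), (65, 49), (60, 61), (59, 60), (76, 76), (73, 74)]
328 [(59, 58), (60, 62), (61, 59), (63, 64), (61, 63), (62, 65), (60, 66), (61, 68), (58, 66), (62, 69), (57, 64), (59, 64), (61, 61), (56, 58), (124, 122), (130, 132)]
```

View pics/c4.png

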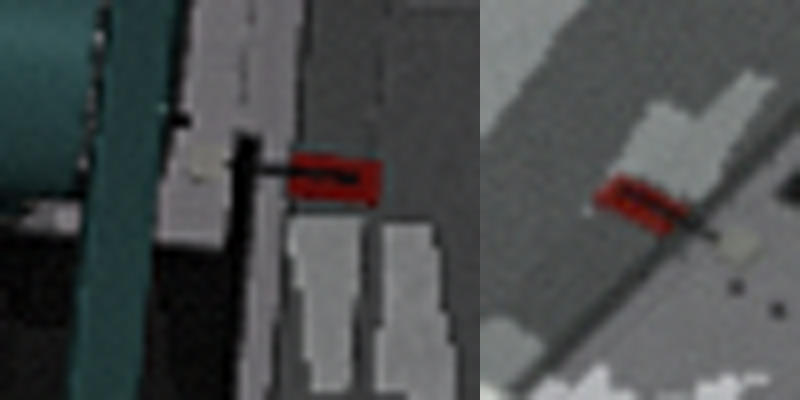

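The pointer is within about 2 mm of the mark's middle in both views, and everything is still.

drive_effector([
  [[0,0,0,0],[0,0,0,0],[0,0,0,0],[0,0,0,0],[0,0,0,0],[0,0,0,0]],
])

```text
t: 21.35
position: [623.0, 1.6, 55.1]
ee_rot: [[0.089, 0.996, 0.009], [0.996, -0.089, -0.001], [-0.001, 0.009, -1.0]]
wrist_force: [6.2, -2.1, 2.4]
width: 0.103
finger_force: 89.1
```

```bash
python3 -c "
from station import manip, viewer, job, readout
print(job.sign_off())"
```

```text
the job is handed in; nothing more can be done
None
```

I handed the job in at 21.4 s of the 72 s allowed: both collars are in the blue bowl, the plug is in the grey tray, and the gripper is holding the carriage steady with its pointer about 2 mm or less from the middle of the red mark; no verdict came back.

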